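Put the stamp away in the counter rack's locking slide-out tray

ROBOT

A 6-joint arm with a two-finger parallel gripper is mounted at the origin on a cart in front of the work surface, level with it; the furniture and walls round the work are solid. World frame = base frame: x ahead of the robot, y to its left, z up, the work surface at z = 0. Lengths are in mm, angles in rad, forces in N, time in s.
With the tool pointing down it reaches from about 300 to 775 mm from the base axis. Payload 14.6 kg.
Tool frame: the origin (TCP) lies midway between the tips of the shut fingers; the grasp point (between the pads) lies 19 mm behind it; z points along the fingers, y is the direction in which the jaws open and shut (so a half turn about z gives the same grasp; the last joint's range is limited). The gripper opens to 94 mm and grips with 3 to 60 N. Pads are 16 mm wide; open, the fingers measure 119 mm over their backs; the gripper's body (75 mm by 177 mm) begins 78 mm behind the grasp point.
Start: joints at [-1.242, 0.3, 1.521, -0, 1.321, -0.067], TCP at [212.043, -507.471, 205.446] pointing down, gripper open.
Joint ranges: [-3.03, 3.03], [-0.79, 2.21], [0.23, 2.52], [-1.04, 4.18], [0, 3.07], [-2.55, 2.55]. Speed limits (rad/s): [2.22, 2.22, 2.57, 3.14, 3.14, 3.14].

INTERFACE

Orientations are given as [roll, pitch, yaw] about the fixed x, y, z axes, in that order (R = Rz(yaw) Ry(pitch) Rx(roll)).
In Python, from cell import read_state, camera, get_calibration, sign_off gives the robot as it stands.
- The arm moves only by the tool carry_out, never from a script. Its argument "series" is a list of rows, each an object with "delta_pos": the shift along the world's x, y, z in mm, a list of three; "turn": the turn, a rotation vector about the world's x, y, z in rad, a list of three; "hand": the opening, from 0 (shut) to 1 (fully open). A call has 1 to 8 rows; each row is the pose to reach, as a shift and turn from the pose commanded when the call began; what a row does not reach only later rows make up. A row lasts 1/8 s, in which the tool goes at most 62.5 mm and 10.7 degrees, less where a joint would pass 70% of its speed; a pose out of reach is approached as far as the arm can. A call with a gripper value outside its range is refused whole. The fingers move at their own pace and stop on an object; "squeeze" is the grip in N (left out, the last holds). Time passes only in rows, so rows that repeat a pose let the fingers close. It gives the time, the measured TCP pose, the force and the opening at its end, in the units of the state.
- read_state(): the state, without advancing time (a new reading comes with each control period).
- camera(name): name is "scene" or "top"; returns the picture (480x640x3 uint8, red, green, blue); there is no depth.
- get_calibration(name): a dict with "intrinsics" (3x3 intrinsics, pixels), "pose" (4x4, takes a point from camera to world coordinates). Camera axes: x right, y down, z forward; pixel columns grow to the right and rows downward; lengths in mm; the calibration is good to about 2 mm. A picture is of the moment at which its call begins. get_calibration takes no time and is no camera call.
- sign_off(): hands the job in, once; it reports no verdict.
The state is a dict: "clock": time; "joints": joint angles; "qd": joint speeds; "effort": joint torques, N m; "eef_pos": TCP position; "eef_rot": TCP orientation; "wrist_force": force on the tool from outside, world axes, zero at the start; "moment": the same for the moment, N m; "finger_gap": finger opening in mm.
Only numpy, scipy, OpenCV 4.12 (cv2) and the standard library are available. Lean on these libraries where they do the work, as an engineer would, in place of code of your own. Each camera call takes 0.05 s, during which the arm holds its last target.

TASK

Pull the tray of the grey counter rack out on its slides until it locks, and stand the wooden hand stamp upright on the tray's floor. Then press the green release and return the tray fully home, gently enough that the stamp stays upright. Leave the bell, coin dish, jar and card holder where they are.

Things in the scene. Friction and masses are not known exactly. Their poses are not given: they have to be found in the camera images.
- rack_front (a point): Middle of the top front edge of the fixed grey counter rack (mm: 220 wide in y, 228 deep in x, 190 high; gift box on top). +x points into it, +y left as one faces it, z up. Its upper half (112 to 190 high) juts out 28 over the tray bay, so a gripper pointing straight down at the handle strikes it: lean it back some 35 degrees, fingers pointing down and into the rack.
- handle_grip (a point): Grip point of the tray's black upright handle bar, 55 above the worktop. Bar 14 wide (y), 12 thick (x), from 22 to 74 height, 39 clear of the tray's front panel; arms at 28 and 68 height join it to the panel. Axes as the rack; moves with the tray. With the tray home it lies only 29 in front of rack_front. Pinch it from its two sides (along y) and pull along -x.
- release_pad (a point): Centre of the top of the green ribbed release pad, 60 above the worktop, 44 wide (y), 34 deep (x), 105 left (+y) of the handle. It stands in front of the tray's dark front panel, whose face is 19 behind this point (+x) and whose top edge is at 76. Axes as the rack; moves with the tray. Press it down.
- tray_floor (a point): Point on the top of the tray's floor (22 above the worktop), mid-width, 50 behind the inside of the front panel. Axes as the rack; moves with the tray. Floor is free 50 before (-x), 77 behind (+x), 84 to each side; side walls reach height 46, front panel 76; ink pad fixed farther back. Locked out, this point is 89 in front of rack_front.
- tray (a joint): How far the tray is out, m: 0 home, starts at 0 to 0.006, locks at about 0.164, stop at 0.175. Pull 2 to 4 N; up to 12 N from 0.14 to 0.165, where the catch rides under the rack's lip. At 0.165 the catch springs up before the rack's face and the tray cannot go back. A weak spring draws it in: once released it creeps back by itself to about 0.07 or less and stops; push it home from there (2 to 4 N).
- release (a joint): How far the release pad is pressed down, m: 0 at rest, 0.010 fully down (2 N rising to 4 N; springs back). The catch is free from about 0.007. Pressing does nothing until the tray is locked out. While the tray is pulled out the pad dips by itself as the catch passes the lip.
- stamp_center (a point): Centre (half-way up) of the wooden hand stamp that stands upright on the worktop: foot 26 (x) by 46 (y), 16 high; above it a round turned handle up to 24 thick, to 71 height. z is up when it stands. 35 to 70 g.
- bell: Chrome call bell, 84 mm across, 50 mm high; a bystander, loose. Origin at the centre of its underside.
- coins: Blue coin dish, 93 mm across, 15 mm high; a bystander, loose. Origin at the centre of its underside.
- jar: Brown fig jar with a gold lid, 60 mm across, 80 mm high; a bystander, loose. Origin at the centre of its underside.
- cards: Beech card holder with cards, 40x100x56 mm; a bystander, loose. Origin at the centre of its underside.

How it is judged (in metres and radians):
On the way, in this order (a step that is already met when the one before it is completed fails the run):
1. the tray is out and locked, its catch sprung up (value of joint tray above 0.158 m and value of joint release below 0.003 m), for 0.2 s.
2. the stamp stands upright on the floor of the locked tray (all of step 1 and x of stamp_center in the frame of tray_floor between -0.045 and 0.077 m and y of stamp_center in the frame of tray_floor between -0.08 and 0.08 m and z of stamp_center in the frame of tray_floor between 0.028 and 0.043 m and angle between stamp_center's own z axis and vertical below 0.2 rad and linear speed of stamp below 0.02 m/s and contact force between stamp and the fingers below 0.05 N), for 0.2 s.
At the end, for the whole second after the job is handed in: The tray is home (within 8 mm), the release is up, and the stamp stands still and upright (within about 11 degrees) on the tray's floor: its centre at most 45 mm before and 77 mm behind tray_floor, at most 80 mm to either side, and 28 to 43 mm above it (value of joint tray below 0.008 m and value of joint release below 0.003 m and x of stamp_center in the frame of tray_floor between -0.045 and 0.077 m and y of stamp_center in the frame of tray_floor between -0.08 and 0.08 m and z of stamp_center in the frame of tray_floor between 0.028 and 0.043 m and angle between stamp_center's own z axis and vertical below 0.2 rad and linear speed of stamp below 0.02 m/s); the robot touches nothing.
It fails at once if bell: pushed more than 30 mm from its place (distance of bell from where it was at the start of the episode above 0.03 m).
It fails at once if coins: pushed more than 30 mm from its place (distance of coins from where it was at the start of the episode above 0.03 m).
It fails at once if jar: pushed more than 30 mm from its place (distance of jar from where it was at the start of the episode above 0.03 m).
It fails at once if cards: pushed more than 30 mm from its place (distance of cards from where it was at the start of the episode above 0.03 m).
It also fails if it takes over 72 s, if anything falls off the work surface, if the arm or the gripper's body presses on something with over 40 N, if the wrist force passes 120 N, or if a joint passes its speed limit or range.

## Working session

There is one attempt and no reset: what is moved stays moved. The work goes in short steps, Python scripts to look and compute and a tool call to move; the robot and the scene stay as the last step left them, time stands still between calls to the robot, and variables do not carry over. Pictures are saved under pics/ and viewed, and the job is handed in when it is done.

Besides the shell and the picture viewer there is one more tool, called after "Emit:" as name(argument=value, ...) on one line, values as JSON. carry_out: Moves the arm, as the interface text tells. Its arguments: {"type":"object","properties":{"series":{"type":"array"},"squeeze":{"type":"number"}},"required":["series"]}

```bash
ls; mkdir -p pics
python3 - <<'E'
from cell import *
import cv2
s=read_state();print(s)
for n in("scene","top"):
    im=camera(n);cv2.imwrite(f"pics/{n}0.png",im[:,:,::-1]);c=get_calibration(n);print(n,c)
E
```

```text
pics
{'clock': 0.0, 'joints': array([-1.24159995e+00,  3.00459739e-01,  1.52157703e+00, -2.97489730e-05,
        1.32069382e+00, -6.65848036e-02]), 'qd': array([ 0.00071547, -0.0004125 , -0.00013026, -0.00141938, -0.00052669,
       -0.000633  ]), 'effort': array([-2.66621682e-04, -5.31802154e+01, -3.52730334e+01,  7.08201667e-02,
        2.44173309e-02, -7.58216947e-05]), 'eef_pos': array([ 211.95451231, -507.23683224,  204.89427401]), 'eef_rot': array([-3.14045532e+00, -4.69621283e-05,  3.95788534e-01]), 'wrist_force': array([0.4571481 , 0.50256613, 0.65984604]), 'moment': array([ 0.03053997, -0.03109783,  0.03520648]), 'finger_gap': 93.93702264168624}
scene {'intrinsics': array([[547.13364143,   0.        , 315.23700335],
       [  0.        , 547.13364143, 231.96874583],
       [  0.        ,   0.        ,   1.        ]]), 'pose': array([[-7.71424372e-01, -4.40015043e-01,  4.59664226e-01,
        -1.08644732e+02],
       [-6.36243186e-01,  5.22075394e-01, -5.68006947e-01,
         7.52523620e+02],
       [ 9.95221961e-03, -7.30632634e-01, -6.82698256e-01,
         1.02313708e+03],
       [ 0.00000000e+00,  0.00000000e+00,  0.00000000e+00,
         1.00000000e+00]])}
top {'intrinsics': array([[446.70755511,   0.        , 327.64513429],
       [  0.        , 446.70755511, 242.37525316],
       [  0.        ,   0.        ,   1.        ]]), 'pose': array([[ 1.72495513e-02, -9.75578843e-01,  2.18971174e-01,
         2.62145444e+02],
       [-9.99837009e-01, -1.79980243e-02, -1.42371233e-03,
        -5.99662969e+00],
       [ 5.32999214e-03, -2.18910925e-01, -9.75730290e-01,
         1.34908573e+03],
       [ 0.00000000e+00,  0.00000000e+00,  0.00000000e+00,
         1.00000000e+00]])}
```

View pics/scene0.png

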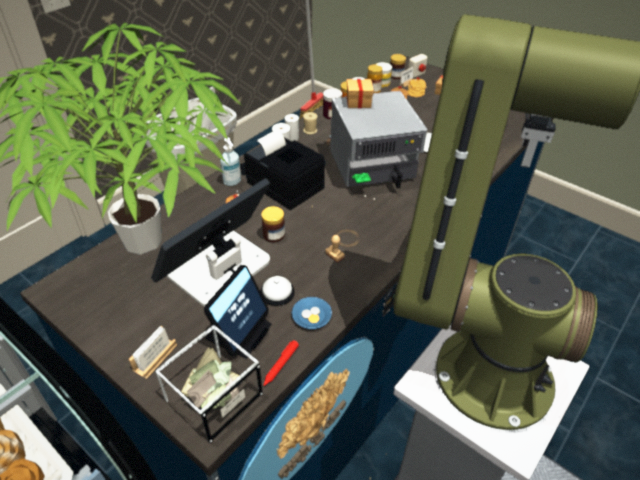

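View pics/top0.png

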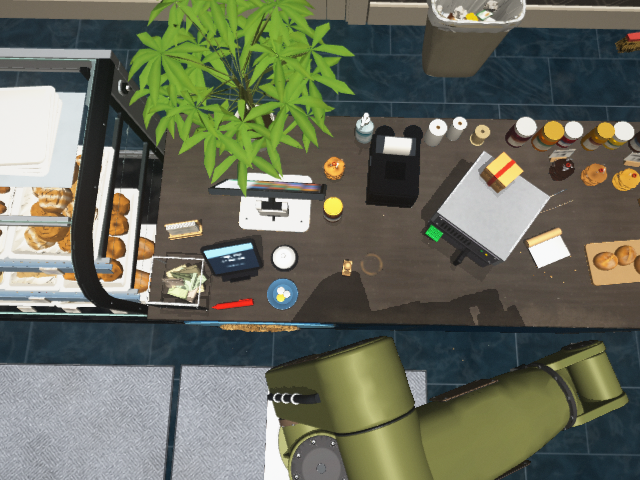

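Run:
```python
import cv2
t=cv2.imread("pics/top0.png");s=cv2.imread("pics/scene0.png")
cv2.imwrite("pics/t1.png",cv2.resize(t[140:280,400:560],None,fx=5,fy=4.2857*1.1667,interpolation=cv2.INTER_CUBIC)[:600])
cv2.imwrite("pics/s1.png",cv2.resize(s[70:200,315:445],(600,600),interpolation=cv2.INTER_CUBIC))
a=cv2.resize(s[220:270,315:375],(480,400),interpolation=cv2.INTER_CUBIC)
b=cv2.resize(t[245:285,330:390],(600,400),interpolation=cv2.INTER_CUBIC)[:, :320]
cv2.imwrite("pics/st1.png",cv2.hconcat([a,b]))
```

```text
(no output)
```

View pics/t1.png

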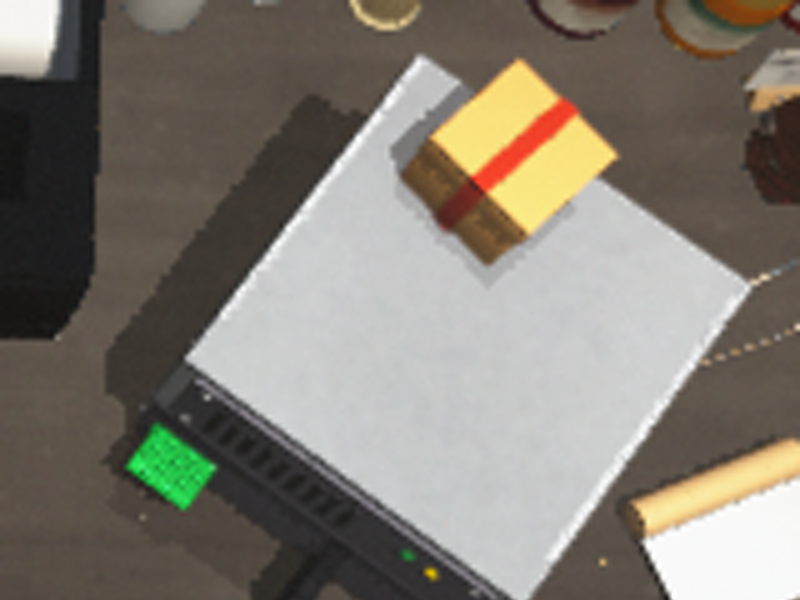

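View pics/s1.png

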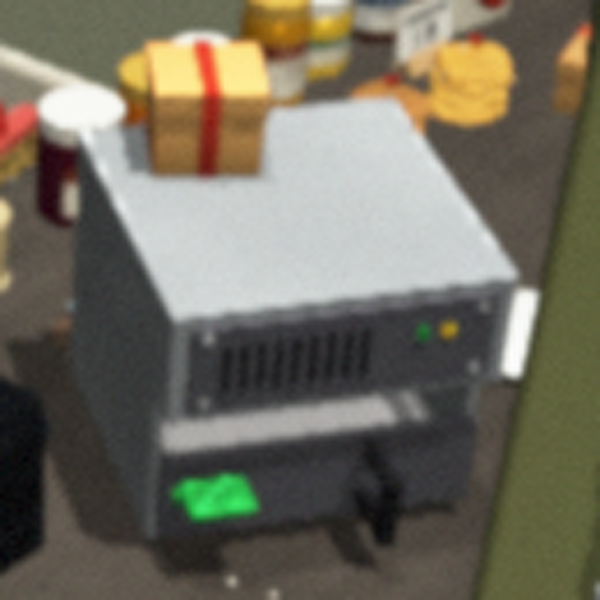

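View pics/st1.png

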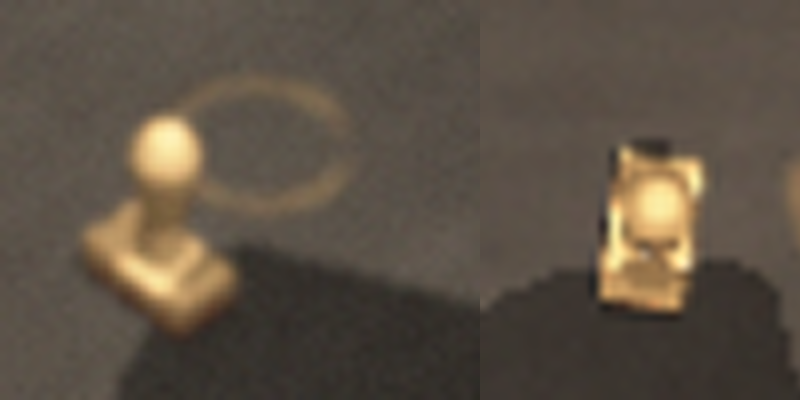

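```bash
cat > h.py <<'E'
import numpy as np,cv2
from cell import *
np.set_printoptions(precision=3,suppress=True)
def ray(n,uv):
    c=get_calibration(n);K=c["intrinsics"];P=c["pose"]
    d=P[:3,:3]@np.linalg.solve(K,[uv[0],uv[1],1.]);return P[:3,3],d/np.linalg.norm(d)
def onz(n,uv,z):
    o,d=ray(n,uv);return o+d*(z-o[2])/d[2]
def tri(p):
    A=np.zeros((3,3));b=np.zeros(3);R=[]
    for n,uv in p:
        o,d=ray(n,uv);M=np.eye(3)-np.outer(d,d);A+=M;b+=M@o
        R.append((o,M))
    x=np.linalg.solve(A,b);return x,[float(np.linalg.norm(M@(x-o))) for o,M in R]
def proj(n,X):
    c=get_calibration(n);P=c["pose"];q=c["intrinsics"]@(P[:3,:3].T@(np.array(X)-P[:3,3]));return q[:2]/q[2]
def green(im):
    h=cv2.cvtColor(im,cv2.COLOR_RGB2HSV);m=cv2.inRange(h,(50,150,80),(75,255,255))
    n,l,s,c=cv2.connectedComponentsWithStats(m);i=1+np.argmax(s[1:,4]);return l==i,c[i],s[i]
E
python3 - <<'E'
from h import *
T=cv2.imread("pics/top0.png")[:,:,::-1].copy();S=cv2.imread("pics/scene0.png")[:,:,::-1].copy()
g={}
for n,im in(("top",T),("scene",S)):
    m,c,s=green(im);print(n,c,s);g[n]=c
    print(cv2.minAreaRect(np.argwhere(m)[:,::-1].astype(np.float32)),onz(n,c,60))
print(tri(list(g.items())))
# top face
hsv=cv2.cvtColor(T,cv2.COLOR_RGB2HSV)
m=cv2.inRange(hsv,(0,0,130),(180,40,255));m[:, :420]=0;m[:145]=0;m[270:]=0;m[:,556:]=0
n,l,s,c=cv2.connectedComponentsWithStats(m);i=l[210,480];print(s[i])
cn=max(cv2.findContours((l==i).astype(np.uint8),0,2)[0],key=cv2.contourArea)
P=np.array([onz("top",p[0],190)[:2] for p in cn],np.float32)
r=cv2.minAreaRect(P);print(r,cv2.boxPoints(r))
for uv in[(437,212.4),(484,151),(550,197.4),(505,260)]:print(onz("top",uv,190))
for uv in[(315+175/600*130,70+322*130/600),(315+520*130/600,70+285*130/600)]:print(onz("scene",uv,190))
E
```

```text
top [433.598 232.799] [425 225  18  17 164]
((433.5400390625, 232.77999877929688), (15.0, 11.0), 36.869895935058594) [ 586.455 -322.607   60.   ]
scene [361.294 177.375] [353 173  18  10 136]
((361.3243103027344, 177.44595336914062), (8.877545356750488, 16.604297637939453), 80.53767395019531) [ 585.103 -312.947   60.   ]
(array([ 590.409, -324.199,   50.387]), [1.707262655950279, 1.7072626559503334])
[ 437  151  114  110 5695]
((637.2626953125, -456.99554443359375), (220.490966796875, 228.12643432617188), 52.60105895996094) [[ 479.689 -475.3  ]
 [ 660.919 -613.855]
 [ 794.836 -438.691]
 [ 613.607 -300.136]]
[ 610.761 -301.86   190.   ]
[ 791.815 -439.773  190.   ]
[ 659.193 -612.079  190.   ]
[ 483.199 -476.942  190.   ]
[ 607.921 -290.676  190.   ]
[ 472.978 -457.785  190.   ]
```

```bash
cat >> h.py <<'E'
RF=np.array([546.6,-387.7,190.]);YAW=np.arctan2(-138.6,181.2)
RX=np.array([np.cos(YAW),np.sin(YAW),0]);RY=np.array([-np.sin(YAW),np.cos(YAW),0])
def rk(x,y,z): return RF*[1,1,0]+RX*x+RY*y+np.array([0,0,z])
E
python3 - <<'E'
from h import *
T=cv2.imread("pics/top0.png");S=cv2.imread("pics/scene0.png")
print(YAW,rk(-33,-29,55))
out=[]
for n,im,(x0,y0) in(("top",T,(420,200)),("scene",S,(330,130))):
    c=cv2.resize(im[y0:y0+80,x0:x0+100],(600,480),interpolation=cv2.INTER_CUBIC)
    c2=np.clip(c.astype(float)*1.6,0,255).astype(np.uint8)
    for X,col in((rk(-33,-29,74),(0,0,255)),(rk(-33,-29,22),(255,0,0)),(rk(-7.8,76,60),(255,0,255)),(rk(0,-110,190),(0,255,255)),(rk(0,110,190),(0,255,255)),(rk(0,110,112),(0,128,255)),(rk(0,-110,112),(0,128,255))):
        p=(proj(n,X)+.5-[x0,y0])*6
        cv2.circle(c2,tuple(int(v) for v in p),3,col,-1)
    cv2.imwrite(f"pics/o_{n}.png",c2)
E
```

```text
-0.6529695265161566 [ 502.77  -390.685   55.   ]
```

View pics/o_top.png

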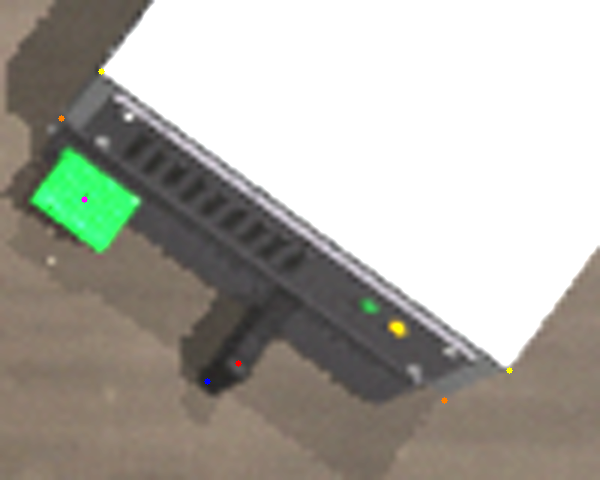

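View pics/o_scene.png

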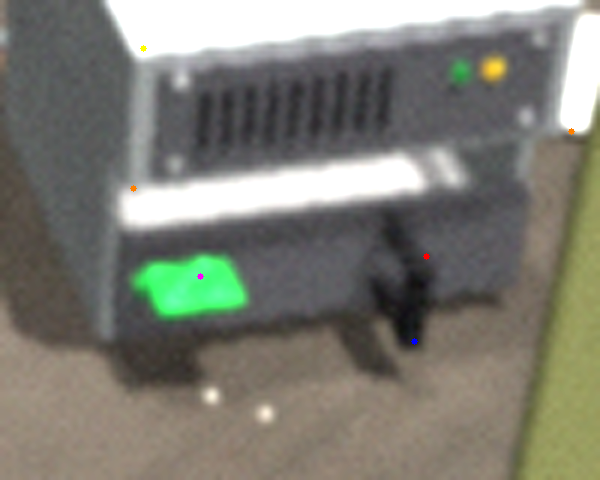

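Run:
```python
from h import *
T=cv2.imread("pics/top0.png");S=cv2.imread("pics/scene0.png")
o=[]
for n,im,(x0,y0) in(("top",T,(445,240)),("scene",S,(380,155))):
    c=cv2.resize(im[y0:y0+40,x0:x0+30],(390,520),interpolation=cv2.INTER_NEAREST)
    c2=np.clip(c.astype(float)*3,0,255).astype(np.uint8)
    for X,col in((rk(-33,-29,74),(0,0,255)),(rk(-33,-29,22),(255,0,0)),(rk(12,-29,68),(0,255,0))):
        p=(proj(n,X)+.5-[x0,y0])*13
        cv2.circle(c2,tuple(int(v) for v in p),3,col,-1)
    o.append(c2)
cv2.imwrite("pics/o2.png",cv2.hconcat(o))
```

```text
(no output)
```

View pics/o2.png

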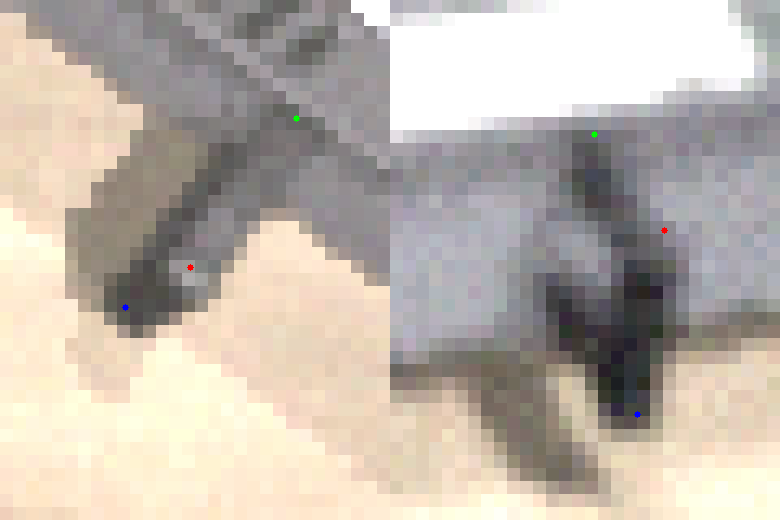

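Run:
```python
from h import *
T=cv2.imread("pics/top0.png")[:,:,::-1];S=cv2.imread("pics/scene0.png")[:,:,::-1]
for n,im,(x0,x1,y0,y1) in(("top",T,(335,360,250,285)),("scene",S,(322,350,230,264))):
    h=cv2.cvtColor(im.copy(),cv2.COLOR_RGB2HSV)[y0:y1,x0:x1]
    m=((h[:,:,1]>75)&(h[:,:,2]>90)).astype(np.uint8)
    print(n);print("\n".join("".join(".#"[v] for v in r) for r in m))
for uv in[(344,259.5),(352.5,261),(350.5,276.2),(342,275)]:print(onz("top",uv,16))
k=[("top",(347.8,265.3)),("scene",(315+167/8,220+150/8))]
print(tri(k),onz(*k[0],60),onz(*k[1],60))
for n,z in(("top",0),("top",71),("scene",0),("scene",71)):print(n,z,proj(n,[300,-30,z]))
```

```text
top
.........................
.........................
.........................
.........................
.........................
.........................
.........................
.........................
.........................
.........#...............
.........###..###........
.........#########.......
.........#########.......
........##########.......
........##########.......
........#########........
........#########........
........#########........
........#########........
.......##########........
.......##########........
.......##########........
.......#########.........
.......#########.........
.......#########.........
..........######.........
.........................
.........................
.........................
.........................
.........................
.........................
.........................
.........................
.........................
scene
..................##########
.................#####..####
................###.........
..............####..........
............#####...........
..........#######...........
......
[... 441 characters left out ...]
#########.......
....##################......
.....#################......
......#################.....
.......################.....
.........#############......
..........###########.......
...........#########........
............######..........
..............###...........
............................
............................
............................
[509.006 -58.457  16.   ]
[504.856 -84.264  16.   ]
[458.316 -78.482  16.   ]
[461.494 -52.875  16.   ]
(array([485.606, -67.737,  55.068]), [1.049509545009381, 1.0495095450092762]) [483.825 -67.998  60.   ] [483.566 -63.167  60.   ]
top 0 [333.534 329.659]
top 71 [333.993 328.945]
scene 0 [386.138 297.417]
scene 71 [389.119 277.757]
```

```bash
cat >> h.py <<'E'
from scipy.spatial.transform import Rotation as Ro
def Rt(lean,yaw): # tool rot; lean rad toward +RX(yaw)
    return Ro.from_euler('z',yaw)*Ro.from_euler('y',-lean)*Ro.from_euler('x',np.pi)
def cur():
    s=read_state();return s,Ro.from_euler('xyz',s['eef_rot'])
E
python3 - <<'E'
from h import *
s,R0=cur()
R1=Rt(np.radians(35),YAW);d=R1.apply([0,0,1]);print(d,R1.as_euler('xyz'))
print("turn",(R1*R0.inv()).as_rotvec())
G=rk(-34,-29,53);tcp=G+19*d;print("tcp",tcp,"pre",tcp-70*d)
p=np.array([211.95,-507.3,205]);print("d pre",tcp-80*d-p,"approach",80*d)
E
```

```text
[ 0.456 -0.348 -0.819] [ 3.142 -0.611 -0.653]
turn [-0.083 -0.634 -1.015]
tcp [ 510.632 -396.699   37.436] pre [ 478.741 -372.305   94.777]
d pre [ 262.235  138.479 -102.032] approach [ 36.447 -27.878 -65.532]
```

Emit:
carry_out(series=[{"delta_pos":[35,20,0],"turn":[-0.01,-0.09,-0.145],"hand":1},{"delta_pos":[75,40,0],"turn":[-0.02,-0.18,-0.29],"hand":1},{"delta_pos":[115,60,-10],"turn":[-0.036,-0.272,-0.435],"hand":1},{"delta_pos":[155,80,-30],"turn":[-0.047,-0.362,-0.58],"hand":1},{"delta_pos":[195,100,-50],"turn":[-0.06,-0.453,-0.725],"hand":1},{"delta_pos":[230,120,-70],"turn":[-0.071,-0.543,-0.87],"hand":1},{"delta_pos":[262,138,-102],"turn":[-0.083,-0.634,-1.015],"hand":1},{"delta_pos":[262,138,-102],"turn":[-0.083,-0.634,-1.015],"hand":1}], squeeze=30)

```text
clock: 1.1
eef_pos: [474.3, -366.9, 100.8]
eef_rot: [-3.141, -0.608, -0.653]
wrist_force: [0.3, -0.9, -0.1]
finger_gap: 93.8
```

Run:
```python
from h import *
s=read_state();p=s['eef_pos'];R=Ro.from_euler('xyz',s['eef_rot']);print(p,s['eef_rot'])
o=[]
for n,(x0,y0) in(("top",(420,190)),("scene",(330,110))):
    im=camera(n)[:,:,::-1].copy();cv2.imwrite(f"pics/{n}2.png",im)
    c=cv2.resize(im[y0:y0+100,x0:x0+80],(400,500),interpolation=cv2.INTER_CUBIC)
    for X in(p,p+R.apply([0,47,0]),p+R.apply([0,-47,0])):
        q=(proj(n,X)+.5-[x0,y0])*5;print(n,proj(n,X));cv2.circle(c,tuple(int(v) for v in q),3,(0,0,255),-1)
    o.append(c)
cv2.imwrite("pics/o3.png",cv2.hconcat(o))
```

```text
[ 474.296 -366.943  100.776] [-3.141 -0.608 -0.653]
top [454.029 268.082]
top [467.726 278.325]
top [440.465 257.938]
scene [405.638 172.371]
scene [421.407 170.225]
scene [389.702 174.54 ]
```

View pics/o3.png

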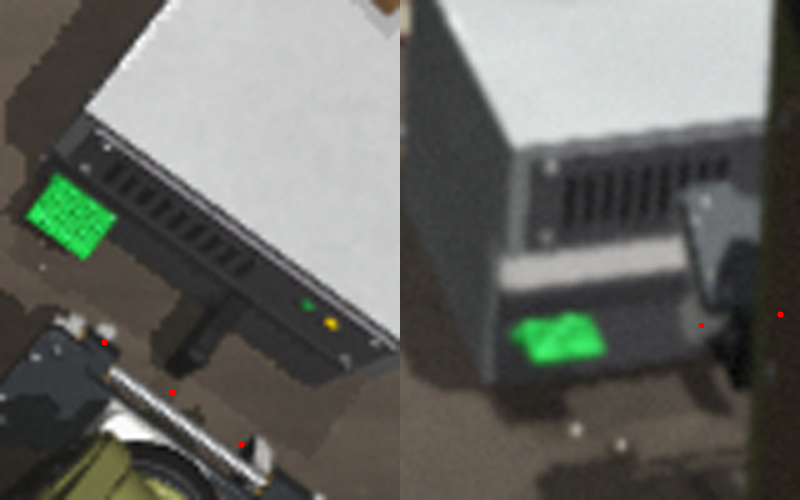

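Emit:
carry_out(series=[{"delta_pos":[10,-7.5,-18],"turn":[0,0,0],"hand":1},{"delta_pos":[20,-15,-36],"turn":[0,0,0],"hand":1},{"delta_pos":[30,-22,-54],"turn":[0,0,0],"hand":1},{"delta_pos":[36.5,-27,-66],"turn":[0,0,0],"hand":1},{"delta_pos":[36.5,-27,-66],"turn":[0,0,0],"hand":0.5},{"delta_pos":[36.5,-27,-66],"turn":[0,0,0],"hand":0},{"delta_pos":[36.5,-27,-66],"turn":[0,0,0],"hand":0},{"delta_pos":[36.5,-27,-66],"turn":[0,0,0],"hand":0}])

```text
clock: 2.2
eef_pos: [510.6, -396.5, 38.0]
eef_rot: [3.14, -0.612, -0.653]
wrist_force: [-0.3, -0.1, 0.0]
finger_gap: 57.6
```

Run:
```python
from h import *
s=read_state();print(s)
o=[]
for n,(x0,y0) in(("top",(420,190)),("scene",(330,110))):
    im=camera(n)[:,:,::-1].copy();cv2.imwrite(f"pics/{n}3.png",im)
    o.append(cv2.resize(im[y0:y0+100,x0:x0+80],(400,500),interpolation=cv2.INTER_CUBIC))
cv2.imwrite("pics/o4.png",cv2.hconcat(o))
```

```text
{'clock': 2.2, 'joints': array([-0.737,  0.476,  1.858,  0.235,  0.203,  1.272]), 'qd': array([ 0.001,  0.005, -0.002,  0.002, -0.002,  0.002]), 'effort': array([ -0.052, -53.995, -26.23 ,   0.105,  -1.523,   0.005]), 'eef_pos': array([ 510.6  , -396.482,   37.996]), 'eef_rot': array([ 3.14 , -0.612, -0.653]), 'wrist_force': array([-0.292, -0.052,  0.032]), 'moment': array([ 0.228,  0.22 , -0.008]), 'finger_gap': 57.61218811613072}
```

View pics/o4.png

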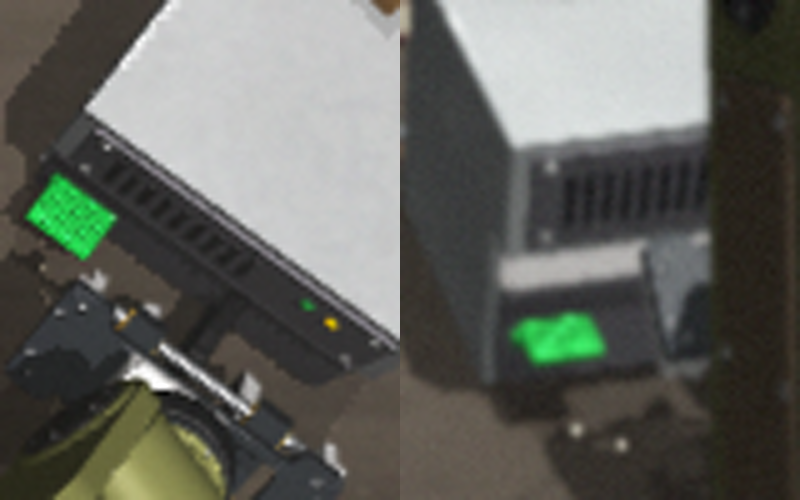

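Emit:
carry_out(series=[{"delta_pos":[0,0,0],"turn":[0,0,0],"hand":0},{"delta_pos":[0,0,0],"turn":[0,0,0],"hand":0},{"delta_pos":[0,0,0],"turn":[0,0,0],"hand":0},{"delta_pos":[0,0,0],"turn":[0,0,0],"hand":0},{"delta_pos":[0,0,0],"turn":[0,0,0],"hand":0}], squeeze=40)

```text
clock: 2.92
eef_pos: [511.1, -395.5, 37.4]
eef_rot: [3.141, -0.611, -0.652]
wrist_force: [5.8, 7.7, 0.9]
finger_gap: 13.5
```

Run:
```python
from h import *
d0=Rt(np.radians(35),YAW).apply([0,0,1])
for s,l in((10,33),(25,29),(40,25),(60,20),(80,15),(100,12),(120,10),(140,10),(150,10),(158,10),(164,10)):
    d=Rt(np.radians(l),YAW).apply([0,0,1])
    print(s,l,(-s*RX+19*(d-d0)).round(1),(Rt(np.radians(l),YAW)*Rt(np.radians(35),YAW).inv()).as_rotvec().round(3))
```

```text
10 33 [-8.4  6.4 -0.4] [ 0.021  0.028 -0.   ]
25 29 [-21.2  16.2  -1.1] [ 0.064  0.083 -0.   ]
40 25 [-34.   26.   -1.7] [ 0.106  0.139 -0.   ]
60 20 [-51.2  39.1  -2.3] [ 0.159  0.208 -0.   ]
80 15 [-68.3  52.2  -2.8] [ 0.212  0.277 -0.   ]
100 12 [-84.9  65.   -3. ] [ 0.244  0.319 -0.   ]
120 10 [-101.3   77.5   -3.1] [ 0.265  0.347 -0.   ]
140 10 [-117.2   89.7   -3.1] [ 0.265  0.347 -0.   ]
150 10 [-125.2   95.7   -3.1] [ 0.265  0.347 -0.   ]
158 10 [-131.5  100.6   -3.1] [ 0.265  0.347 -0.   ]
164 10 [-136.3  104.3   -3.1] [ 0.265  0.347 -0.   ]
```

Emit:
carry_out(series=[{"delta_pos":[-7.5,7.6,-0.4],"turn":[0.021,0.028,0],"hand":0},{"delta_pos":[-20.3,17.4,-1.1],"turn":[0.064,0.083,0],"hand":0},{"delta_pos":[-33,27.2,-1.7],"turn":[0.106,0.139,0],"hand":0},{"delta_pos":[-50.3,40.3,-2.3],"turn":[0.159,0.208,0],"hand":0},{"delta_pos":[-67.4,53.4,-2.8],"turn":[0.212,0.277,0],"hand":0},{"delta_pos":[-84,66.2,-3],"turn":[0.244,0.319,0],"hand":0},{"delta_pos":[-100.4,78.7,-3.1],"turn":[0.265,0.347,0],"hand":0},{"delta_pos":[-100.4,78.7,-3.1],"turn":[0.265,0.347,0],"hand":0}])

```text
clock: 3.92
eef_pos: [409.5, -317.9, 34.4]
eef_rot: [3.14, -0.175, -0.653]
wrist_force: [-3.2, -4.5, -2.3]
finger_gap: 13.8
```

Emit:
carry_out(series=[{"delta_pos":[-8,6,0],"turn":[0,0,0],"hand":0},{"delta_pos":[-16,12,0],"turn":[0,0,0],"hand":0},{"delta_pos":[-24,18,0],"turn":[0,0,0],"hand":0},{"delta_pos":[-30,22.5,0],"turn":[0,0,0],"hand":0},{"delta_pos":[-35.5,26.5,0],"turn":[0,0,0],"hand":0},{"delta_pos":[-35.5,26.5,0],"turn":[0,0,0],"hand":0},{"delta_pos":[-35.5,26.5,0],"turn":[0,0,0],"hand":0}])

```text
clock: 4.8
eef_pos: [374.7, -291.5, 34.4]
eef_rot: [3.14, -0.175, -0.653]
wrist_force: [-2.0, -1.0, -0.3]
finger_gap: 13.8
```

Run:
```python
from h import *
s=read_state();print(s['eef_pos'],s['wrist_force'],s['clock'])
d=Rt(np.radians(10),YAW).apply([0,0,1]);v=s['eef_pos']-19*d-RF*[1,1,0];print("grasp in rack",v@RX,v@RY,v[2])
T=camera("top");S=camera("scene");cv2.imwrite("pics/top5.png",T[:,:,::-1]);cv2.imwrite("pics/scene5.png",S[:,:,::-1])
for n,im in(("top",T),("scene",S)):
    m,c,st=green(im);X=onz(n,c,60)-RF*[1,1,0];print(n,c,st,X@RX,X@RY)
cv2.imwrite("pics/o5.png",cv2.hconcat([cv2.resize(T[190:310,380:500,::-1],(400,400),interpolation=2),cv2.resize(S[110:230,310:430,::-1],(400,400),interpolation=2)]))
```

```text
[ 374.741 -291.459   34.442] [-2.031 -0.959 -0.281] 4.8
grasp in rack -198.27460208078338 -27.970112434611092 53.15331570614748
top [401.957 274.173] [394 266  17  17 162] -166.63081059891906 76.12440840285227
scene [377.809 213.66 ] [368 209  20  11 162] -177.4632701998237 85.1288964060155
```

View pics/o5.png

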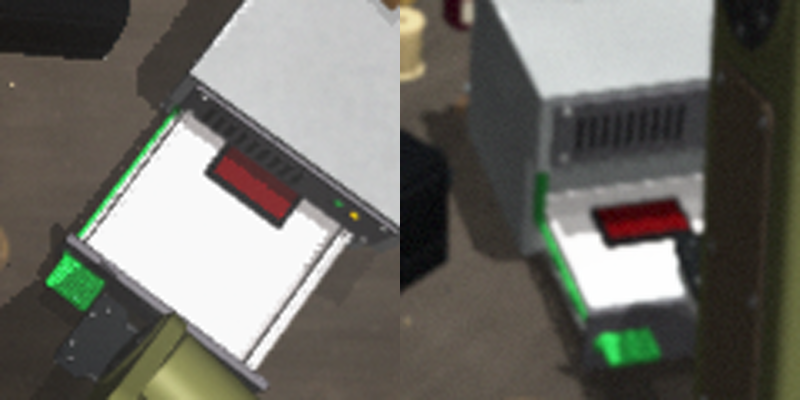

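Emit:
carry_out(series=[{"delta_pos":[-2.4,1.8,0],"turn":[0,0,0],"hand":0},{"delta_pos":[-2.4,1.8,0],"turn":[0,0,0],"hand":0},{"delta_pos":[2,-1.5,0],"turn":[0,0,0],"hand":0},{"delta_pos":[6.4,-4.9,0],"turn":[0,0,0],"hand":0},{"delta_pos":[6.4,-4.9,0],"turn":[0,0,0],"hand":0},{"delta_pos":[6.4,-4.9,0],"turn":[0,0,0],"hand":0}])

```text
clock: 5.65
eef_pos: [378.5, -294.3, 33.5]
eef_rot: [3.14, -0.167, -0.653]
wrist_force: [-23.6, 11.6, 19.1]
finger_gap: 13.7
```

Emit:
carry_out(series=[{"delta_pos":[-7,5.2,0],"turn":[0,0,0],"hand":0},{"delta_pos":[-7,5.2,0],"turn":[0,0,0],"hand":0.3},{"delta_pos":[-7,5.2,0],"turn":[0,0,0],"hand":0.5},{"delta_pos":[-7,5.2,0],"turn":[0,0,0],"hand":0.5},{"delta_pos":[-8,6,20],"turn":[0,0,0],"hand":0.6},{"delta_pos":[-8,6,60],"turn":[0,0,0],"hand":0.7},{"delta_pos":[-8,6,110],"turn":[0,0,0],"hand":0.7},{"delta_pos":[-8,6,140],"turn":[0,0,0],"hand":0.7}], squeeze=15)

```text
clock: 6.65
eef_pos: [373.5, -290.5, 176.9]
eef_rot: [3.14, -0.177, -0.653]
wrist_force: [-0.1, 0.3, -0.2]
finger_gap: 65.8
```

Run:
```python
from h import *
s,R=cur();print(s['eef_pos'],s['eef_rot'],s['wrist_force'],s['clock'],s['finger_gap'])
R1=Rt(0,-0.12);print("turn",(R1*R.inv()).as_rotvec(), "dp",np.array([484,-68,120])-s['eef_pos'])
T=camera("top");S=camera("scene");cv2.imwrite("pics/top6.png",T[:,:,::-1]);cv2.imwrite("pics/scene6.png",S[:,:,::-1])
for n,im in(("top",T),("scene",S)):
    m,c,st=green(im);X=onz(n,c,60)-RF*[1,1,0];print(n,c,st,X@RX,X@RY)
cv2.imwrite("pics/o6.png",cv2.hconcat([cv2.resize(T[190:310,380:500,::-1],(400,400),interpolation=2),cv2.resize(S[110:230,310:430,::-1],(400,400),interpolation=2)]))
```

```text
[ 373.483 -290.486  176.867] [ 3.14  -0.177 -0.653] [-0.071  0.287 -0.219] 6.65 65.81335215603083
turn [0.069 0.166 0.531] dp [110.517 222.486 -56.867]
top [401.722 274.901] [393 266  18  18 162] -168.78164932070234 75.39173516986567
scene [378.662 212.79 ] [369 208  20  11 157] -174.56327030614545 81.79399315395258
```

View pics/o6.png

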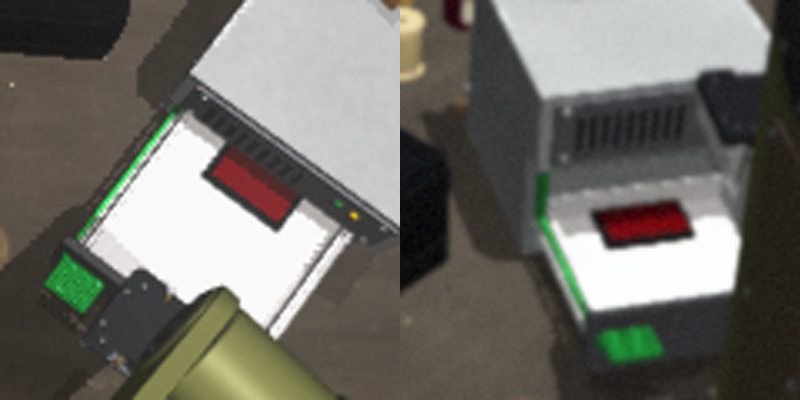

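Emit:
carry_out(series=[{"delta_pos":[16,34,0],"turn":[0.01,0.024,0.076],"hand":0.7},{"delta_pos":[32,64,-5],"turn":[0.02,0.048,0.152],"hand":0.7},{"delta_pos":[48,96,-10],"turn":[0.03,0.071,0.228],"hand":0.7},{"delta_pos":[64,128,-15],"turn":[0.04,0.095,0.304],"hand":0.7},{"delta_pos":[80,160,-25],"turn":[0.05,0.119,0.38],"hand":0.7},{"delta_pos":[96,192,-35],"turn":[0.06,0.143,0.456],"hand":0.7},{"delta_pos":[110.5,222.5,-50],"turn":[0.069,0.166,0.531],"hand":0.7},{"delta_pos":[110.5,222.5,-55],"turn":[0.069,0.166,0.531],"hand":0.7}])

```text
clock: 7.75
eef_pos: [483.5, -66.1, 117.4]
eef_rot: [-3.141, 0.006, -0.118]
wrist_force: [0.2, -0.0, 0.3]
finger_gap: 65.9
```

Run:
```python
from h import *
s,R=cur();print(s['eef_pos'],s['eef_rot'],s['wrist_force'],s['clock'],s['finger_gap'])
o=[]
for n,(x0,y0) in(("top",(300,230)),("scene",(290,190))):
    im=camera(n)[:,:,::-1].copy();cv2.imwrite(f"pics/{n}7.png",im)
    c=cv2.resize(im[y0:y0+100,x0:x0+80],(400,500),interpolation=2)
    o.append(c)
cv2.imwrite("pics/o7.png",cv2.hconcat(o))
```

```text
[483.469 -66.117 117.395] [-3.141  0.006 -0.118] [ 0.15  -0.037  0.305] 7.75 65.87172752937455
```

View pics/o7.png

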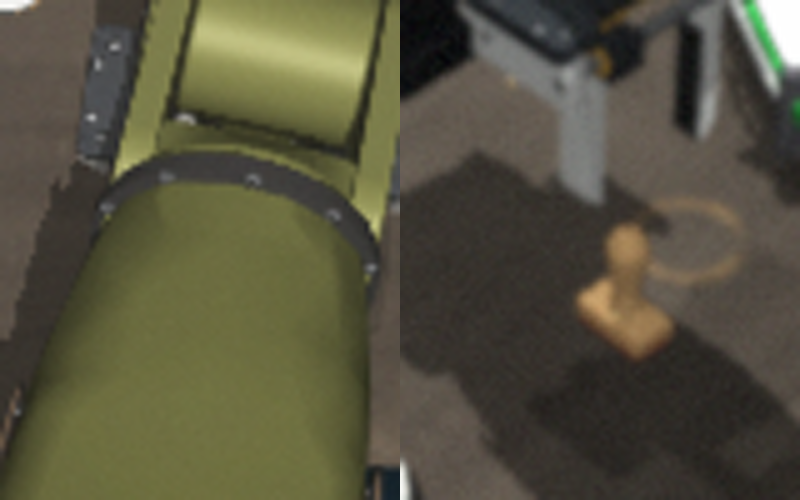

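Emit:
carry_out(series=[{"delta_pos":[0.5,-0.3,-25],"turn":[0,0,0],"hand":0.7},{"delta_pos":[0.5,-0.3,-50],"turn":[0,0,0],"hand":0.7},{"delta_pos":[0.5,-0.3,-70],"turn":[0,0,0],"hand":0.7},{"delta_pos":[0.5,-0.3,-81],"turn":[0,0,0],"hand":0.7},{"delta_pos":[0.5,-0.3,-81],"turn":[0,0,0],"hand":0.7}])

```text
clock: 8.48
eef_pos: [483.8, -68.4, 38.2]
eef_rot: [3.142, 0.004, -0.122]
wrist_force: [0.2, -0.3, -0.2]
finger_gap: 65.7
```

Run:
```python
from h import *
s,R=cur();print(s['eef_pos'],s['eef_rot'],s['wrist_force'],s['clock'],s['finger_gap'])
im=camera("scene")[:,:,::-1];cv2.imwrite("pics/s8.png",cv2.resize(im[200:280,290:390],(700,560),interpolation=2))
```

```text
[483.752 -68.443  38.222] [ 3.142  0.004 -0.122] [ 0.212 -0.261 -0.243] 8.475 65.74551985188984
```

View pics/s8.png

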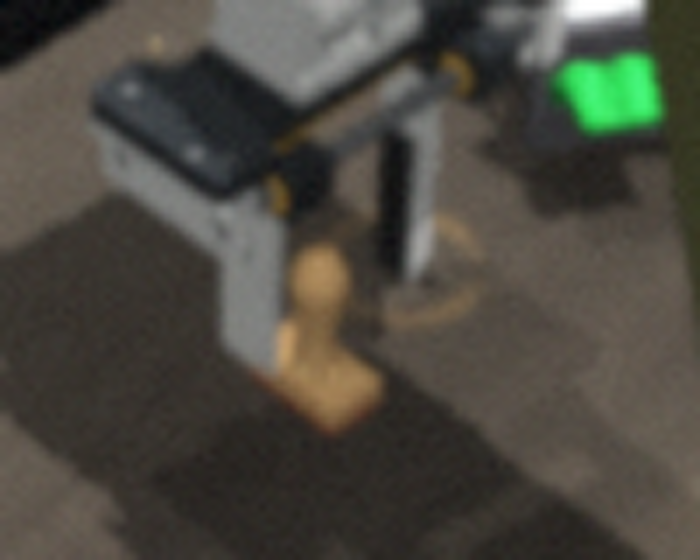

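Emit:
carry_out(series=[{"delta_pos":[0,0,0],"turn":[0,0,0],"hand":0.4},{"delta_pos":[0,0,0],"turn":[0,0,0],"hand":0.3},{"delta_pos":[0,0,0],"turn":[0,0,0],"hand":0.2},{"delta_pos":[0,0,0],"turn":[0,0,0],"hand":0.1},{"delta_pos":[0,0,0],"turn":[0,0,0],"hand":0.1},{"delta_pos":[0,0,0],"turn":[0,0,0],"hand":0.1},{"delta_pos":[0,0,20],"turn":[0,0,0],"hand":0.1},{"delta_pos":[0,0,50],"turn":[0,0,0],"hand":0.1}])

```text
clock: 9.52
eef_pos: [483.5, -67.9, 88.3]
eef_rot: [-3.141, 0.005, -0.121]
wrist_force: [0.0, 0.2, 0.4]
finger_gap: 21.8
```

Run:
```python
from h import *
s,R=cur();print(s['eef_pos'],s['eef_rot'],s['wrist_force'],s['clock'],s['finger_gap'])
im=camera("scene")[:,:,::-1];cv2.imwrite("pics/s9.png",cv2.resize(im[180:280,290:390],(600,600),interpolation=2))
# tray floor: pad at? use top6 pad
print("panel/pad est; tray_floor target", rk(-89,0,22))
T0=cv2.imread("pics/top6.png")[:,:,::-1]
h=cv2.cvtColor(T0.copy(),cv2.COLOR_RGB2HSV)
m=cv2.inRange(h,(0,120,60),(12,255,255))|cv2.inRange(h,(170,120,60),(180,255,255));m[:190]=0;m[300:]=0;m[:,:400]=0;m[:,500:]=0
n,l,st,c=cv2.connectedComponentsWithStats(m);i=1+np.argmax(st[1:,4]);X=onz("top",c[i],28)-RF*[1,1,0];print("inkpad",st[i],X@RX,X@RY)
```

```text
[483.493 -67.881  88.295] [-3.141  0.005 -0.121] [0.033 0.219 0.429] 9.525 21.771793291654006
panel/pad est; tray_floor target [ 475.909 -333.628   22.   ]
inkpad [444 235  24  21 219] 12.828163880519263 0.11865441642785844
```

View pics/s9.png

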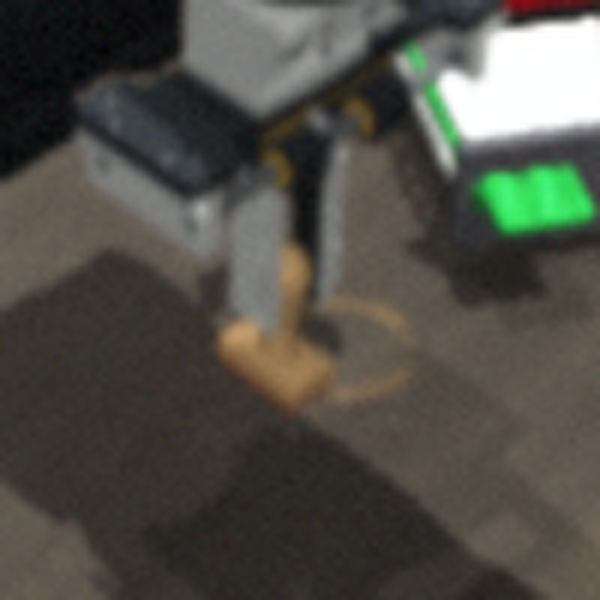

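Emit:
carry_out(series=[{"delta_pos":[0,-10,35],"turn":[0,0,-0.03],"hand":0.1},{"delta_pos":[0,-40,70],"turn":[0,0,-0.1],"hand":0.1},{"delta_pos":[-2,-80,72],"turn":[0,0,-0.18],"hand":0.1},{"delta_pos":[-4,-125,72],"turn":[0,0,-0.27],"hand":0.1},{"delta_pos":[-6,-170,72],"turn":[0,0,-0.36],"hand":0.1},{"delta_pos":[-8,-210,72],"turn":[0,0,-0.44],"hand":0.1},{"delta_pos":[-9.5,-245,72],"turn":[0,0,-0.5],"hand":0.1},{"delta_pos":[-10.5,-263.8,72],"turn":[0,0,-0.533],"hand":0.1}])

```text
clock: 10.58
eef_pos: [473.2, -333.1, 159.9]
eef_rot: [3.142, 0.004, -0.656]
wrist_force: [0.2, -0.1, -0.3]
finger_gap: 21.9
```

Emit:
carry_out(series=[{"delta_pos":[0,0,0],"turn":[0,0,0],"hand":0.1},{"delta_pos":[0,0,-25],"turn":[0,0,0],"hand":0.1},{"delta_pos":[0,0,-50],"turn":[0,0,0],"hand":0.1},{"delta_pos":[0,0,-70],"turn":[0,0,0],"hand":0.1},{"delta_pos":[0,0,-85],"turn":[0,0,0],"hand":0.1},{"delta_pos":[0,0,-90],"turn":[0,0,0],"hand":0.1},{"delta_pos":[0,0,-90],"turn":[0,0,0],"hand":0.1}])

```text
clock: 11.45
eef_pos: [473.7, -331.6, 70.6]
eef_rot: [3.142, 0.003, -0.653]
wrist_force: [0.0, 1.2, -1.0]
finger_gap: 21.7
```

Run:
```python
from h import *
s,R=cur();print(s['eef_pos'],s['eef_rot'],s['wrist_force'],s['clock'],s['finger_gap'])
T=camera("top");S=camera("scene")
cv2.imwrite("pics/o10.png",cv2.hconcat([cv2.resize(T[190:310,380:500,::-1],(400,400),interpolation=2),cv2.resize(S[110:230,310:430,::-1],(400,400),interpolation=2)]))
```

```text
[ 473.746 -331.577   70.602] [ 3.142  0.003 -0.653] [ 0.019  1.229 -1.015] 11.45 21.728635147438176
```

View pics/o10.png

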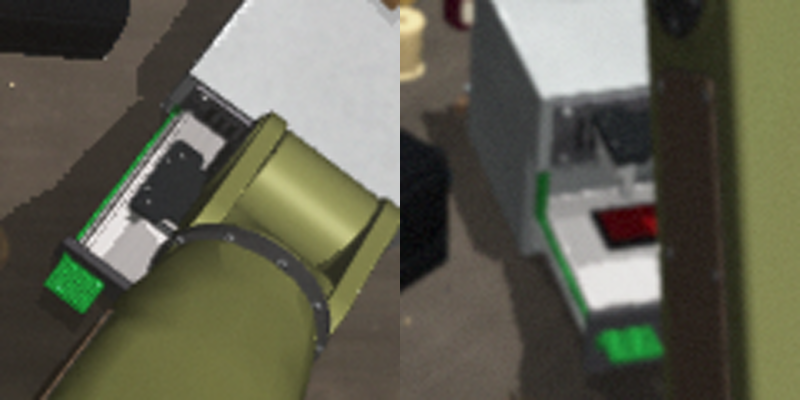

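Emit:
carry_out(series=[{"delta_pos":[0,0,-3],"turn":[0,0,0],"hand":0.1},{"delta_pos":[0,0,-6],"turn":[0,0,0],"hand":0.1},{"delta_pos":[0,0,-8],"turn":[0,0,0],"hand":0.1},{"delta_pos":[0,0,-9.5],"turn":[0,0,0],"hand":0.1},{"delta_pos":[0,0,-9.5],"turn":[0,0,0],"hand":0.1},{"delta_pos":[0,0,-9.5],"turn":[0,0,0],"hand":0.1}])

```text
clock: 12.3
eef_pos: [473.6, -331.8, 60.9]
eef_rot: [3.142, 0.003, -0.654]
wrist_force: [-0.3, -0.2, -0.7]
finger_gap: 21.8
```

Emit:
carry_out(series=[{"delta_pos":[0,0,-0.5],"turn":[0,0,0],"hand":0.1},{"delta_pos":[0,0,-1],"turn":[0,0,0],"hand":0.1},{"delta_pos":[0,0,-1],"turn":[0,0,0],"hand":0.1}])

```text
clock: 12.68
eef_pos: [473.7, -331.8, 60.2]
eef_rot: [-3.142, 0.002, -0.653]
wrist_force: [0.3, 1.2, 4.0]
finger_gap: 21.8
```

Emit:
carry_out(series=[{"delta_pos":[0,0,0.3],"turn":[0,0,0],"hand":0.3},{"delta_pos":[0,0,0.3],"turn":[0,0,0],"hand":0.4},{"delta_pos":[0,0,0.3],"turn":[0,0,0],"hand":0.55},{"delta_pos":[0,0,0.3],"turn":[0,0,0],"hand":0.6},{"delta_pos":[0,0,10],"turn":[0,0,0],"hand":0.6},{"delta_pos":[0,0,40],"turn":[0,0,0],"hand":0.6},{"delta_pos":[0,0,80],"turn":[0,0,0],"hand":0.6},{"delta_pos":[0,0,110],"turn":[0,0,0],"hand":0.5}])

```text
clock: 13.68
eef_pos: [473.7, -331.9, 172.3]
eef_rot: [3.142, 0.001, -0.654]
wrist_force: [-0.5, -1.2, -0.2]
finger_gap: 49.7
```

Run:
```python
from h import *
s,R=cur();print(s['eef_pos'],s['eef_rot'],s['wrist_force'],s['clock'],s['finger_gap'])
T=camera("top");S=camera("scene")
for n,im in(("top",T),("scene",S)):
    m,c,st=green(im);X=onz(n,c,60)-RF*[1,1,0];print(n,c,st,X@RX,X@RY)
cv2.imwrite("pics/o11.png",cv2.hconcat([cv2.resize(T[190:310,380:500,::-1],(400,400),interpolation=2),cv2.resize(S[110:230,310:430,::-1],(400,400),interpolation=2)]))
```

```text
[ 473.739 -331.925  172.332] [ 3.142  0.001 -0.654] [-0.475 -1.241 -0.236] 13.675 49.697632313077456
top [401.766 274.898] [393 266  18  18 167] -168.6942720062098 75.29599231144978
scene [378.741 212.867] [369 208  20  11 158] -174.9100402453414 81.68651532768283
```

View pics/o11.png

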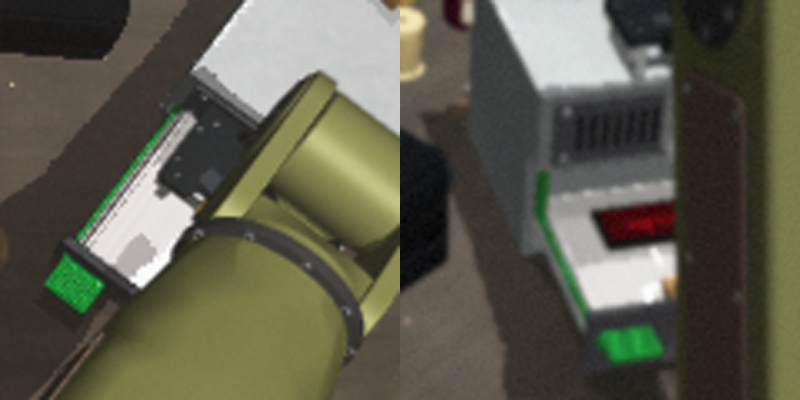

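Emit:
carry_out(series=[{"delta_pos":[-5,30,0],"turn":[0,0,0],"hand":0.4},{"delta_pos":[-10,65,0],"turn":[0,0,0],"hand":0.2},{"delta_pos":[-15.8,107.7,-10],"turn":[0,0,0],"hand":0},{"delta_pos":[-15.8,107.7,-40],"turn":[0,0,0],"hand":0},{"delta_pos":[-15.8,107.7,-70],"turn":[0,0,0],"hand":0},{"delta_pos":[-15.8,107.7,-80],"turn":[0,0,0],"hand":0},{"delta_pos":[-15.8,107.7,-80],"turn":[0,0,0],"hand":0}])

```text
clock: 14.65
eef_pos: [457.6, -224.1, 89.7]
eef_rot: [3.141, 0.004, -0.654]
wrist_force: [-0.1, 0.1, 0.3]
finger_gap: 0.4
```

Run:
```python
from h import *
s,R=cur();print(s['eef_pos'],s['eef_rot'],s['wrist_force'],s['clock'],s['finger_gap'])
T=camera("top");S=camera("scene")
cv2.imwrite("pics/o12.png",cv2.hconcat([cv2.resize(T[190:310,380:500,::-1],(400,400),interpolation=2),cv2.resize(S[110:230,310:430,::-1],(400,400),interpolation=2)]))
```

```text
[ 457.626 -224.078   89.723] [ 3.141  0.004 -0.654] [-0.147  0.144  0.265] 14.65 0.4376430062247169
```

View pics/o12.png

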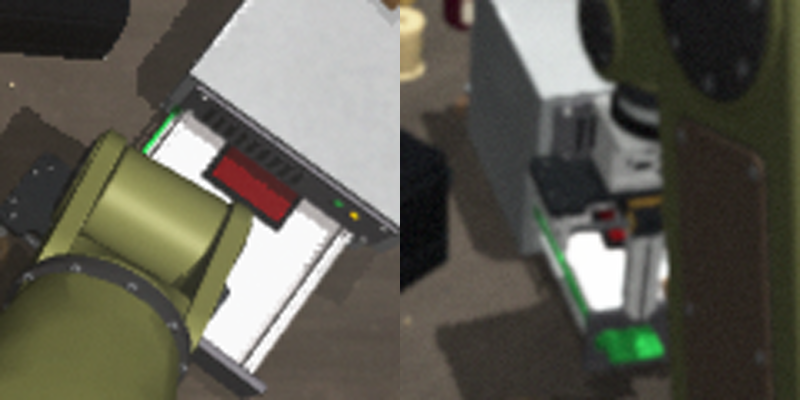

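Emit:
carry_out(series=[{"delta_pos":[0,0,-15],"turn":[0,0,0],"hand":0},{"delta_pos":[0,0,-26],"turn":[0,0,0],"hand":0},{"delta_pos":[0,0,-30],"turn":[0,0,0],"hand":0},{"delta_pos":[0,0,-33],"turn":[0,0,0],"hand":0},{"delta_pos":[0,0,-36],"turn":[0,0,0],"hand":0},{"delta_pos":[0,0,-38],"turn":[0,0,0],"hand":0},{"delta_pos":[0,0,-38],"turn":[0,0,0],"hand":0}])

```text
clock: 15.62
eef_pos: [458.2, -224.4, 52.1]
eef_rot: [-3.142, 0.002, -0.654]
wrist_force: [1.5, -1.9, 3.1]
finger_gap: 0.2
```

Emit:
carry_out(series=[{"delta_pos":[0,0,-1.2],"turn":[0,0,0],"hand":0},{"delta_pos":[2.4,-1.8,-1.2],"turn":[0,0,0],"hand":0},{"delta_pos":[4.8,-3.6,-1.2],"turn":[0,0,0],"hand":0},{"delta_pos":[7.2,-5.5,-1.2],"turn":[0,0,0],"hand":0},{"delta_pos":[9.6,-7.3,-1.2],"turn":[0,0,0],"hand":0},{"delta_pos":[12,-9.1,-1.2],"turn":[0,0,0],"hand":0},{"delta_pos":[14.4,-10.9,-1.2],"turn":[0,0,0],"hand":0},{"delta_pos":[16.8,-12.7,-1.2],"turn":[0,0,0],"hand":0}])

```text
clock: 16.62
eef_pos: [474.6, -236.9, 50.6]
eef_rot: [3.141, 0.003, -0.654]
wrist_force: [-1.3, -2.2, 3.4]
finger_gap: 0.5
```

Run:
```python
from h import *
s,R=cur();print(s['eef_pos'],s['eef_rot'],s['wrist_force'],s['clock'],s['finger_gap'])
T=camera("top");S=camera("scene")
cv2.imwrite("pics/o13.png",cv2.hconcat([cv2.resize(T[190:310,380:500,::-1],(400,400),interpolation=2),cv2.resize(S[110:230,310:430,::-1],(400,400),interpolation=2)]))
```

```text
[ 474.645 -236.93    50.612] [ 3.141  0.003 -0.654] [-1.259 -2.17   3.384] 16.625 0.523809731144176
```

View pics/o13.png

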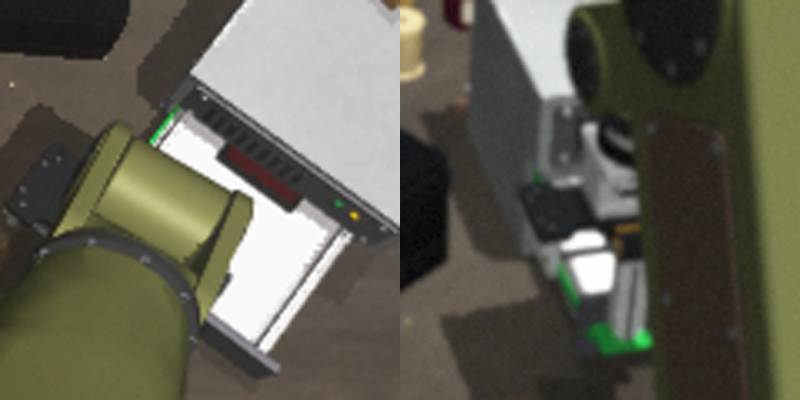

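Emit:
carry_out(series=[{"delta_pos":[2.4,-1.8,0],"turn":[0,0,0],"hand":0},{"delta_pos":[4.8,-3.6,0],"turn":[0,0,0],"hand":0},{"delta_pos":[7.2,-5.5,0],"turn":[0,0,0],"hand":0},{"delta_pos":[9.6,-7.3,0],"turn":[0,0,0],"hand":0},{"delta_pos":[12,-9.1,0],"turn":[0,0,0],"hand":0},{"delta_pos":[12,-9.1,0],"turn":[0,0,0],"hand":0},{"delta_pos":[10,-7.6,12],"turn":[0,0,0],"hand":0},{"delta_pos":[-6,4.6,50],"turn":[0,0,0],"hand":0}])

```text
clock: 17.73
eef_pos: [467.5, -231.4, 100.0]
eef_rot: [3.141, 0.007, -0.654]
wrist_force: [0.0, 0.4, 1.3]
finger_gap: 0.8
```

Run:
```python
from h import *
s,R=cur();print(s['eef_pos'],s['eef_rot'],s['wrist_force'],s['clock'],s['finger_gap'])
T=camera("top");S=camera("scene")
cv2.imwrite("pics/o14.png",cv2.hconcat([cv2.resize(T[190:310,380:500,::-1],(400,400),interpolation=2),cv2.resize(S[110:230,310:430,::-1],(400,400),interpolation=2)]))
```

```text
[ 467.486 -231.413  100.029] [ 3.141  0.007 -0.654] [0.045 0.365 1.261] 17.725 0.8331243633200183
```

View pics/o14.png

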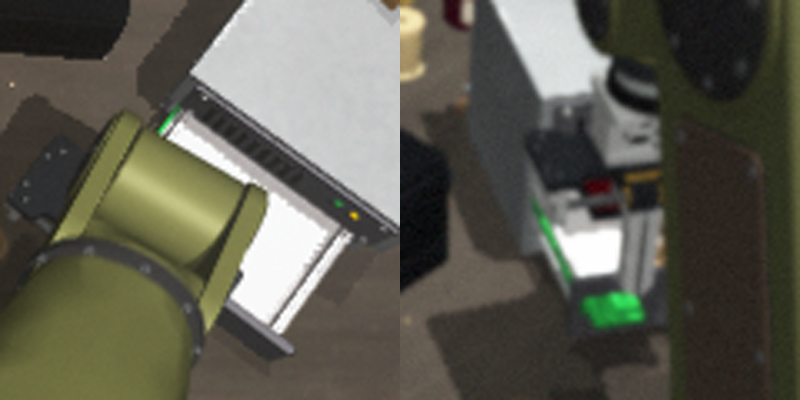

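Emit:
carry_out(series=[{"delta_pos":[-20,5,30],"turn":[0,0,0],"hand":0},{"delta_pos":[-50,-10,60],"turn":[-0.03,-0.04,0],"hand":0.3},{"delta_pos":[-80,-40,60],"turn":[-0.07,-0.09,0],"hand":0.5},{"delta_pos":[-110,-50,60],"turn":[-0.12,-0.15,0],"hand":0.6},{"delta_pos":[-110,-50,60],"turn":[-0.159,-0.208,0],"hand":0.7}])

```text
clock: 18.45
eef_pos: [357.0, -282.4, 160.6]
eef_rot: [-3.141, -0.261, -0.656]
wrist_force: [0.1, -0.2, -0.4]
finger_gap: 37.3
```

Run:
```python
from h import *
s,R=cur();print(s['eef_pos'],s['eef_rot'],s['wrist_force'],s['clock'],s['finger_gap'])
T=camera("top");S=camera("scene")
for n,im in(("top",T),("scene",S)):
    m,c,st=green(im);X=onz(n,c,60)-RF*[1,1,0];print(n,c,st,X@RX,X@RY)
cv2.imwrite("pics/o15.png",cv2.hconcat([cv2.resize(T[190:310,380:500,::-1],(400,400),interpolation=2),cv2.resize(S[110:230,310:430,::-1],(400,400),interpolation=2)]))
```

```text
[ 357.007 -282.406  160.571] [-3.141 -0.261 -0.656] [ 0.127 -0.203 -0.39 ] 18.45 37.30260998510715
top [416.82  254.868] [409 246  17  18 167] -93.21277712420158 75.79685423830131
scene [370.15  195.294] [361 190  19  11 153] -98.65847414629292 82.07126841878522
```

View pics/o15.png

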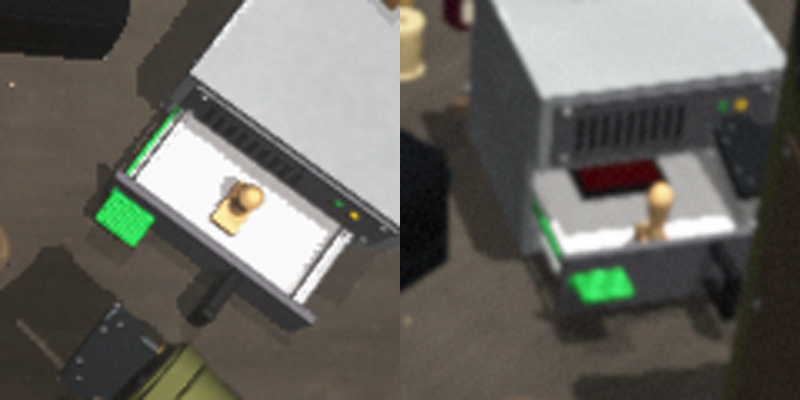

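Emit:
carry_out(series=[{"delta_pos":[15,-20,-20],"turn":[0,0,0],"hand":0.7},{"delta_pos":[15,-20,-20],"turn":[0,0,0],"hand":0.7},{"delta_pos":[15,-20,-20],"turn":[0,0,0],"hand":0.7},{"delta_pos":[15,-20,-20],"turn":[0,0,0],"hand":0.7},{"delta_pos":[15,-20,-20],"turn":[0,0,0],"hand":0.7},{"delta_pos":[15,-20,-20],"turn":[0,0,0],"hand":0.7}])

```text
clock: 19.3
eef_pos: [373.5, -302.1, 140.9]
eef_rot: [-3.141, -0.259, -0.653]
wrist_force: [-0.1, -0.2, 0.3]
finger_gap: 65.9
```

Run:
```python
from h import *
s,R=cur();print(s['eef_pos'],s['eef_rot'],s['wrist_force'],s['clock'],s['finger_gap'])
for k in range(2):
  T=camera("top");S=camera("scene")
  for n,im in(("top",T),("scene",S)):
    m,c,st=green(im);X=onz(n,c,60)-RF*[1,1,0];print(n,c,st,X@RX,X@RY)
cv2.imwrite("pics/o16.png",cv2.hconcat([cv2.resize(T[190:310,380:500,::-1],(400,400),interpolation=2),cv2.resize(S[110:230,310:430,::-1],(400,400),interpolation=2)]))
px=onz("top",green(T)[1],60)-RF*[1,1,0];hx=px@RX-26.0
p=s['eef_pos']
for l in (25,):
    R1=Rt(np.radians(l),YAW);d=R1.apply([0,0,1]);t=rk(hx,-28,53)+19*d;print(hx,l,"tcp",t,"dp",t-p,"turn",(R1*R.inv()).as_rotvec())
```

```text
[ 373.545 -302.102  140.925] [-3.141 -0.259 -0.653] [-0.131 -0.203  0.333] 19.3 65.85175007781913
top [419.766 251.216] [411 243  18  17 167] -78.91297923931052 75.42517261471974
scene [368.624 192.416] [359 188  19  10 149] -85.56006795007774 82.46374931929715
top [419.818 251.035] [411 243  18  17 170] -78.37881955621249 75.62453606329494
scene [368.587 192.22 ] [359 187  19  11 150] -84.7017028333537 82.30847543785191
-104.37881955621249 25 tcp [ 453.06  -351.403   35.78 ] dp [  79.515  -49.302 -105.145] turn [-0.108 -0.141  0.   ]
```

View pics/o16.png

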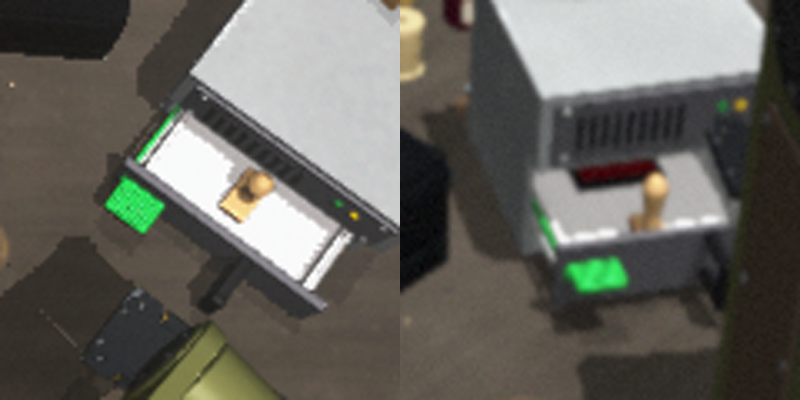

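Emit:
carry_out(series=[{"delta_pos":[28,-16,-16],"turn":[-0.054,-0.07,0],"hand":0.7},{"delta_pos":[56,-31.5,-32],"turn":[-0.108,-0.141,0],"hand":0.7},{"delta_pos":[56,-31.5,-32],"turn":[-0.108,-0.141,0],"hand":0.7},{"delta_pos":[63,-37,-50],"turn":[-0.108,-0.141,0],"hand":0.7},{"delta_pos":[70,-42,-70],"turn":[-0.108,-0.141,0],"hand":0.7},{"delta_pos":[77,-47,-88],"turn":[-0.108,-0.141,0],"hand":0.7},{"delta_pos":[83,-52,-105],"turn":[-0.108,-0.141,0],"hand":0.7},{"delta_pos":[83,-52,-105],"turn":[-0.108,-0.141,0],"hand":0.7}])

```text
clock: 20.5
eef_pos: [456.0, -353.9, 35.4]
eef_rot: [-3.141, -0.433, -0.654]
wrist_force: [-1.0, -0.2, 0.4]
finger_gap: 66.1
```

Run:
```python
from h import *
s,R=cur();print(s['eef_pos'],s['eef_rot'],s['wrist_force'],s['clock'],s['finger_gap'])
T=camera("top");S=camera("scene")
for n,im in(("top",T),("scene",S)):
    m,c,st=green(im);X=onz(n,c,60)-RF*[1,1,0];print(n,c,st,X@RX,X@RY)
v=s['eef_pos']-19*R.apply([0,0,1])-RF*[1,1,0];print("grasp",v@RX,v@RY,v[2])
cv2.imwrite("pics/o17.png",cv2.hconcat([cv2.resize(T[190:310,380:500,::-1],(400,400),interpolation=2),cv2.resize(S[110:230,310:430,::-1],(400,400),interpolation=2)]))
```

```text
[ 455.957 -353.857   35.425] [-3.141 -0.433 -0.654] [-0.957 -0.237  0.437] 20.5 66.13049469814578
top [420.621 250.059] [412 242  18  17 169] -74.51774462057655 75.48724913646035
scene [368.205 191.411] [359 187  19  10 146] -81.01669309420598 82.2881641325022
grasp -100.53750056800256 -28.19199825668987 52.66807691145794
```

View pics/o17.png

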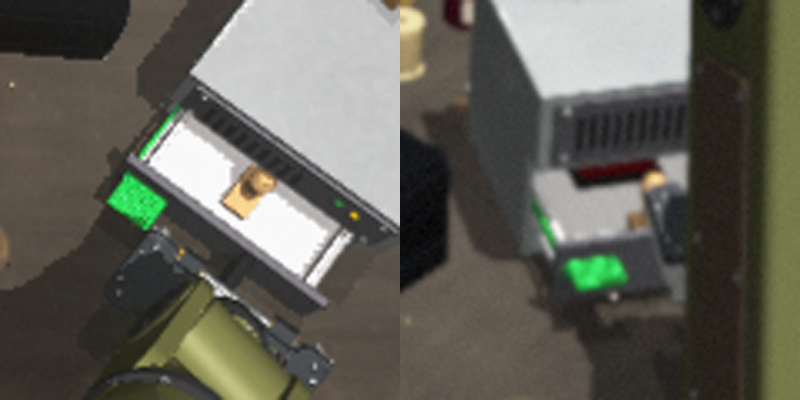

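Emit:
carry_out(series=[{"delta_pos":[0,0,0],"turn":[0,0,0],"hand":0.4},{"delta_pos":[0,0,0],"turn":[0,0,0],"hand":0.2},{"delta_pos":[0,0,0],"turn":[0,0,0],"hand":0.1},{"delta_pos":[0,0,0],"turn":[0,0,0],"hand":0},{"delta_pos":[0,0,0],"turn":[0,0,0],"hand":0},{"delta_pos":[0,0,0],"turn":[0,0,0],"hand":0}], squeeze=25)

```text
clock: 21.35
eef_pos: [456.7, -353.9, 35.6]
eef_rot: [-3.141, -0.436, -0.653]
wrist_force: [1.9, 2.1, 0.4]
finger_gap: 13.9
```

Run:
```python
from h import *
s,R=cur();print(s['eef_pos'],s['eef_rot'],s['wrist_force'],s['clock'],s['finger_gap'])
d0=Rt(np.radians(25),YAW).apply([0,0,1])
for x in list(range(4,33,4))+list(range(36,65,4))+[66,70,72,74]:
    l=min(35,25+x/6)
    d=Rt(np.radians(l),YAW).apply([0,0,1])
    print(x,round(l,1),(x*RX+19*(d-d0)).round(1).tolist(),(Rt(np.radians(l),YAW)*Rt(np.radians(25),YAW).inv()).as_rotvec().round(3).tolist())
```

```text
[ 456.711 -353.931   35.637] [-3.141 -0.436 -0.653] [1.919 2.068 0.413] 21.35 13.935603479556807
4 25.7 [3.3, -2.6, 0.1] [-0.007, -0.009, 0.0]
8 26.3 [6.7, -5.1, 0.2] [-0.014, -0.018, 0.0]
12 27.0 [10.0, -7.7, 0.3] [-0.021, -0.028, -0.0]
16 27.7 [13.3, -10.2, 0.4] [-0.028, -0.037, 0.0]
20 28.3 [16.7, -12.8, 0.5] [-0.035, -0.046, 0.0]
24 29.0 [20.0, -15.3, 0.6] [-0.042, -0.055, 0.0]
28 29.7 [23.3, -17.8, 0.7] [-0.049, -0.065, 0.0]
32 30.3 [26.7, -20.4, 0.8] [-0.057, -0.074, -0.0]
36 31.0 [30.0, -22.9, 0.9] [-0.064, -0.083, 0.0]
40 31.7 [33.3, -25.5, 1.0] [-0.071, -0.092, 0.0]
44 32.3 [36.6, -28.0, 1.2] [-0.078, -0.102, 0.0]
48 33.0 [40.0, -30.6, 1.3] [-0.085, -0.111, 0.0]
52 33.7 [43.3, -33.1, 1.4] [-0.092, -0.12, -0.0]
56 34.3 [46.6, -35.7, 1.5] [-0.099, -0.129, 0.0]
60 35 [49.9, -38.2, 1.7] [-0.106, -0.139, 0.0]
64 35 [53.1, -40.6, 1.7] [-0.106, -0.139, 0.0]
66 35 [54.7, -41.8, 1.7] [-0.106, -0.139, 0.0]
70 35 [57.9, -44.3, 1.7] [-0.106, -0.139, 0.0]
72 35 [59.5, -45.5, 1.7] [-0.106, -0.139, 0.0]
74 35 [61.1, -46.7, 1.7] [-0.106, -0.139, 0.0]
```

Emit:
carry_out(series=[{"delta_pos":[2,-1.5,0],"turn":[-0.003,-0.004,0],"hand":0},{"delta_pos":[5,-3.8,0.1],"turn":[-0.01,-0.013,0],"hand":0},{"delta_pos":[8.3,-6.4,0.2],"turn":[-0.017,-0.023,0],"hand":0},{"delta_pos":[11.7,-8.9,0.3],"turn":[-0.024,-0.032,0],"hand":0},{"delta_pos":[15,-11.5,0.4],"turn":[-0.031,-0.041,0],"hand":0},{"delta_pos":[18.3,-14,0.5],"turn":[-0.038,-0.05,0],"hand":0},{"delta_pos":[21.7,-16.6,0.6],"turn":[-0.046,-0.06,0],"hand":0},{"delta_pos":[25,-19.1,0.8],"turn":[-0.053,-0.069,0],"hand":0}])

```text
clock: 22.35
eef_pos: [482.0, -373.2, 36.5]
eef_rot: [-3.141, -0.524, -0.653]
wrist_force: [3.1, 5.2, 3.1]
finger_gap: 13.7
```

Emit:
carry_out(series=[{"delta_pos":[3.3,-2.5,0.1],"turn":[-0.007,-0.009,0],"hand":0},{"delta_pos":[6.7,-5.1,0.2],"turn":[-0.014,-0.018,0],"hand":0},{"delta_pos":[10,-7.6,0.3],"turn":[-0.021,-0.028,0],"hand":0},{"delta_pos":[13.3,-10.2,0.5],"turn":[-0.028,-0.037,0],"hand":0},{"delta_pos":[16.6,-12.7,0.6],"turn":[-0.035,-0.046,0],"hand":0},{"delta_pos":[19.9,-15.2,0.7],"turn":[-0.042,-0.055,0],"hand":0},{"delta_pos":[23.2,-17.8,0.8],"turn":[-0.049,-0.064,0],"hand":0},{"delta_pos":[26,-20,0.9],"turn":[-0.053,-0.07,0],"hand":0}])

```text
clock: 23.35
eef_pos: [508.1, -393.2, 37.6]
eef_rot: [-3.141, -0.612, -0.653]
wrist_force: [3.3, 7.1, 4.3]
finger_gap: 13.5
```

Run:
```python
from h import *
s,R=cur();print(s['eef_pos'],s['eef_rot'],s['wrist_force'],s['clock'],s['finger_gap'],s['joints'])
T=camera("top");S=camera("scene")
for n,im in(("top",T),("scene",S)):
    m,c,st=green(im);X=onz(n,c,60)-RF*[1,1,0];print(n,c,st,X@RX,X@RY)
v=s['eef_pos']-19*R.apply([0,0,1])-RF*[1,1,0];print("grasp",v@RX,v@RY,v[2])
cv2.imwrite("pics/o18.png",cv2.hconcat([cv2.resize(T[190:310,380:500,::-1],(400,400),interpolation=2),cv2.resize(S[110:230,310:430,::-1],(400,400),interpolation=2)]))
```

```text
[ 508.137 -393.161   37.594] [-3.141 -0.612 -0.653] [3.323 7.069 4.274] 23.35 13.53017097914272 [-0.736  0.47   1.869  0.247  0.198  1.261]
top [432.518 234.295] [424 226  18  17 166] -13.629467874545767 75.77286433276794
scene [361.821 178.507] [353 174  18  10 134] -20.304281870649447 82.81504560867768
grasp -38.15144838652944 -27.715003466958333 53.143054434499135
```

View pics/o18.png

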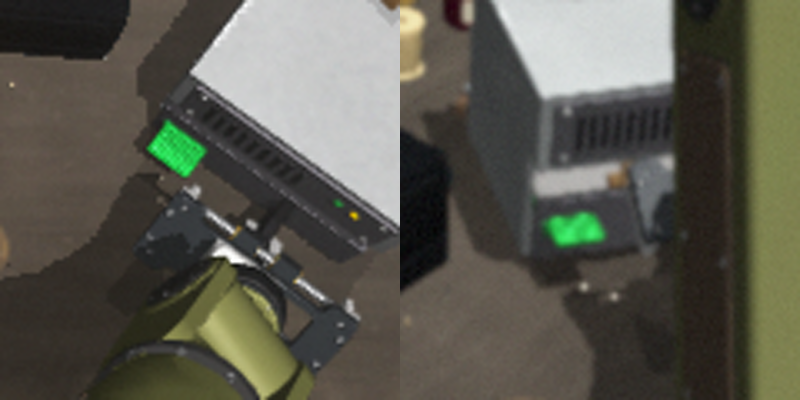

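Emit:
carry_out(series=[{"delta_pos":[1.5,-1.2,0],"turn":[0,0,0],"hand":0},{"delta_pos":[3,-2.4,0],"turn":[0,0,0],"hand":0},{"delta_pos":[4.5,-3.5,0],"turn":[0,0,0],"hand":0},{"delta_pos":[5.8,-4.5,0],"turn":[0,0,0],"hand":0},{"delta_pos":[7,-5.4,0],"turn":[0,0,0],"hand":0},{"delta_pos":[7,-5.4,0],"turn":[0,0,0],"hand":0}])

```text
clock: 24.2
eef_pos: [515.2, -398.6, 37.6]
eef_rot: [-3.141, -0.612, -0.653]
wrist_force: [5.5, 4.5, 1.8]
finger_gap: 13.6
```

Run:
```python
from h import *
s,R=cur();print(s['eef_pos'],s['wrist_force'],s['wrist_force']@RX)
T=camera("top")
for n,im in(("top",T),):
    m,c,st=green(im);X=onz(n,c,60)-RF*[1,1,0];print(n,c,st,X@RX,X@RY)
v=s['eef_pos']-19*R.apply([0,0,1])-RF*[1,1,0];print("grasp",v@RX,v@RY,v[2])
```

```text
[ 515.176 -398.565   37.595] [5.495 4.45  1.771] 1.6607802257808901
top [434.315 232.024] [426 224  18  17 165] -4.622151683195396 75.62012766795733
grasp -29.27600666263004 -27.73109756829856 53.145596980216055
```

Emit:
carry_out(series=[{"delta_pos":[0.8,-0.6,0],"turn":[0,0,0],"hand":0},{"delta_pos":[1.6,-1.2,0],"turn":[0,0,0],"hand":0},{"delta_pos":[2.4,-1.8,0],"turn":[0,0,0],"hand":0},{"delta_pos":[2.4,-1.8,0],"turn":[0,0,0],"hand":0}])

```text
clock: 24.75
eef_pos: [516.7, -399.7, 37.5]
eef_rot: [-3.141, -0.61, -0.653]
wrist_force: [-13.0, 15.0, 16.4]
finger_gap: 14.0
```

Emit:
carry_out(series=[{"delta_pos":[-1,0.8,0],"turn":[0,0,0],"hand":0},{"delta_pos":[-1,0.8,0],"turn":[0,0,0],"hand":0.3},{"delta_pos":[-1,0.8,0],"turn":[0,0,0],"hand":0.5},{"delta_pos":[-1,0.8,0],"turn":[0,0,0],"hand":0.5},{"delta_pos":[-8,6.2,13],"turn":[0,0,0],"hand":0.6},{"delta_pos":[-22,17,38],"turn":[0,0,0],"hand":0.6},{"delta_pos":[-45,35,75],"turn":[0,0,0],"hand":0.6},{"delta_pos":[-80,65,100],"turn":[0,0,0],"hand":0.6}])

```text
clock: 25.75
eef_pos: [436.6, -335.5, 138.8]
eef_rot: [-3.141, -0.613, -0.654]
wrist_force: [0.7, -0.5, 0.2]
finger_gap: 56.4
```

Emit:
carry_out(series=[{"delta_pos":[-40,-10,20],"turn":[0.05,0.07,0],"hand":0.6},{"delta_pos":[-80,-30,40],"turn":[0.1,0.14,0],"hand":0.6},{"delta_pos":[-120,-60,60],"turn":[0.15,0.2,0],"hand":0.6},{"delta_pos":[-150,-90,60],"turn":[0.2,0.26,0],"hand":0.6},{"delta_pos":[-170,-120,60],"turn":[0.2,0.26,0],"hand":0.6},{"delta_pos":[-170,-120,60],"turn":[0.2,0.26,0],"hand":0.6}])

```text
clock: 26.5
eef_pos: [265.6, -456.9, 197.0]
eef_rot: [-3.14, -0.283, -0.657]
wrist_force: [-0.3, -0.1, -0.8]
finger_gap: 56.3
```

Run:
```python
from h import *
s,R=cur();print(s['eef_pos'],s['wrist_force'],s['clock'])
for k in range(2):
  T=camera("top");S=camera("scene")
  for n,im in(("top",T),("scene",S)):
    m,c,st=green(im);X=onz(n,c,60)-RF*[1,1,0];print(n,c,st,X@RX,X@RY)
cv2.imwrite("pics/top19.png",T[:,:,::-1]);cv2.imwrite("pics/scene19.png",S[:,:,::-1])
cv2.imwrite("pics/o19.png",cv2.hconcat([cv2.resize(T[190:310,380:500,::-1],(400,400),interpolation=2),cv2.resize(S[110:210,320:420,::-1],(400,400),interpolation=2)]))
```

```text
[ 265.628 -456.931  197.046] [-0.27  -0.126 -0.838] 26.5
top [434.488 231.787] [426 224  18  17 164] -3.7068949971473124 75.64009627385202
scene [361.044 176.423] [353 172  17  10 137] -10.33489092646168 82.18273197599454
top [434.488 231.787] [426 224  18  17 164] -3.7068949971473124 75.64009627385202
scene [360.941 176.459] [353 172  17  10 135] -10.435302625142663 82.52367324977187
```

View pics/o19.png

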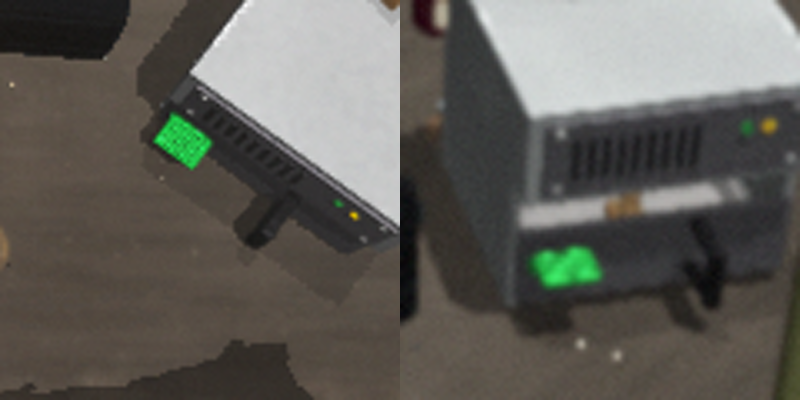

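View pics/top19.png

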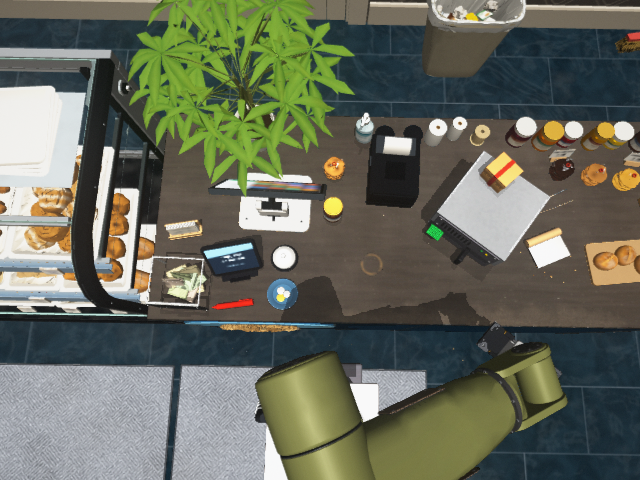

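Run:
```python
from h import *
S=cv2.imread("pics/scene19.png")
c=cv2.resize(S[140:190,340:410],(700,500),interpolation=2)
b=green(S[:,:,::-1].copy())[1]-proj("scene",rk(-3.7,75.6,60));print("bias",b)
fx=72
for dx in(-23,23):
  for dy in(-13,13):
    for z in(22,38):
        q=(proj("scene",rk(fx+dx,dy,z))+b+.5-[340,140])*10;cv2.circle(c,tuple(int(v) for v in q),4,(0,0,255),-1)
for z in(45,60,80,93):
    q=(proj("scene",rk(fx,0,z))+b+.5-[340,140])*10;cv2.circle(c,tuple(int(v) for v in q),4,(255,0,0),-1)
for y in(-110,110):
    q=(proj("scene",rk(0,y,112))+b+.5-[340,140])*10;cv2.circle(c,tuple(int(v) for v in q),4,(0,255,255),-1)
cv2.imwrite("pics/o20.png",c)
```

```text
bias [-1.624  1.687]
```

View pics/o20.png

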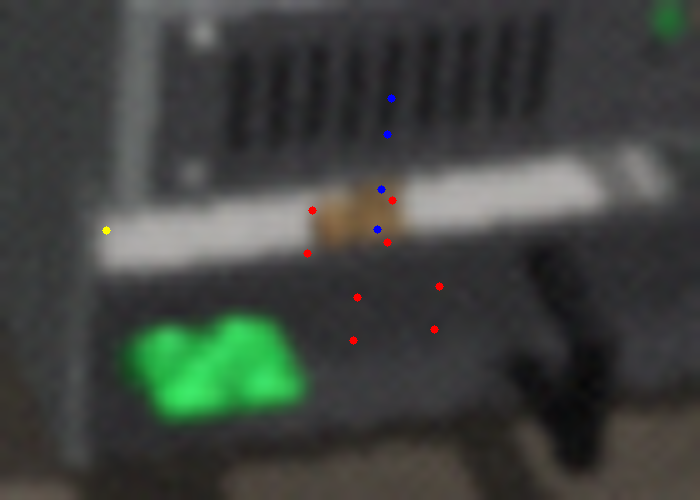

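Run:
```python
from cell import *
print(read_state()['clock'],read_state()['wrist_force']);print(sign_off())
```

```text
26.7 [ 0.07927817  0.64723809 -0.22809898]
the job is handed in; nothing more can be done
None
```

I pulled the tray out until it locked, stood the stamp on its floor, pressed the green release and pushed the tray home. I handed the job in at 26.7 s; sign-off gave no verdict.

- **Lock:** A push back on the locked tray met about 27 N and it did not give. The tray also stayed out when I let go.
- **Stamp:** I placed it at mid-width with its long side along the slide. The pictures show it upright while the tray crept back to about 0.07 m. The last picture, through the slot, shows its foot and stem where an upright stamp should be. The knob is hidden by the overhang, so I could not see it.
- **Tray home:** I pushed by the handle until it met the stop, at about 19 N. The last pictures put the release pad about 4 mm further in than at the start, and steady. I did not measure the pad's height at the end, so "release up" rests on its look in the pictures.
- **Bystanders:** The bell, coin dish, jar and card holder look unmoved in the top picture; I did not measure their positions. The gripper is well clear, with almost no wrist force.
- **Disagreement:** The scene camera read about 7 mm off the top camera throughout. I relied on the top camera, and the grasps agreed with it.

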